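# Press the loaded mould with the ball-knob screw press

### The job

Slide the loaded mould all the way into the bench press by its handle until it rests on the back stop, then turn the smooth ball knob clockwise until the plate comes down on the mould's lid and presses on it with about 15 newtons (never more than 30). Let go, leaving the mould clamped like that, and do not shift the ramekin, spoon, bottle or jar.

Things in the scene. Friction and masses are not known exactly. Their poses are not given: they have to be found in the camera images.
- press: Fixed bench screw press. Origin on the table under the spindle axis; z up, x the mould's way in (open front to back stop), y left. Base 15 mm thick, x from -130 to 70 mm, 200 mm wide; two 18 mm posts at y = +-80 mm carry a bridge 36 mm deep (x), 190 mm wide, 150 to 172 mm above the table. Only plate and knob move.
- back_stop (a point): Middle of the face of the press's white back stop, 45 mm in +x of the spindle axis, 30 mm above the table; axes as the press. It ends a straight channel 85 mm wide between two white guide rails (12 mm high) on the base, open at the front.
- knob_grip (a point): Centre of the smooth black ball knob on top of the press: 50 mm diameter, centre 218 mm above the table, 36 mm above the collar under its 16 mm stem. Polished, slippery (friction about 0.4): a grip holds only with the pads on the widest part, level with this point; pinched higher up it slips. 55 N of grip there turns it.
- knob (a joint): Turn of the ball knob in rad: 0 at the start (plate fully up), growing clockwise seen from above, to 4.5; each radian lowers the plate 13 mm. Friction holds it where it is left: turning it takes about 0.34 N m, and each newton with which the plate presses the lid adds 0.013 N m (and eases turning or springing back by as much).
- plate: Round steel pressing plate under the bridge, 56 mm diameter, 8 mm thick; origin: centre of its underside, 107 mm above the table when fully up; z up. It moves only up and down, with the knob.
- mould_handle (a point): Centre of the wooden handle block of the loose mould, in front of it: upright block 16 (x) x 18 (y) x 46 mm high, centre 58 mm above the table; axes are the mould's (x from handle to mould, along the channel). With the mould fully home, its back wall on the back stop, this point is at x = -90 mm, y = 0 in the press's frame.
- mould_mid (a point): Centre of the mould's pan, 90 mm in +x from its handle's centre, 45 mm above the table; axes as the handle. Steel pan 90 x 80 x 60 mm, about 0.7 kg in all, standing in the channel on the base with 2.5 mm play each side, pulled out 55 to 85 mm to the front.
- mould_rim (a point): Centre of the pan's mouth, level with its rim, 75 mm above the table. In the pan a white lid, 78 x 68 mm, sits on springs (1.6 N per mm). How high it stands differs each time and is not measured: top 4 to 18 mm above the rim. With the mould home the plate meets it at 1.1 to 2.2 rad of the knob.
- ramekin_mid (a point): Bystander, loose: small white ramekin, 72 mm wide, 42 mm high, beside the press; point at its middle.
- spoon_mid (a point): Bystander, loose: steel spoon, 200 mm long, lying beside the press; point at its middle.
- oil_bottle_mid (a point): Bystander, loose: dark bottle, 66 mm wide, 240 mm high, on the left; point at its middle.
- spice_jar_mid (a point): Bystander, loose: brown jar with a steel cap, 60 mm wide, 90 mm high, on the right; point at its middle.

How it is judged:
By the outcome, as a careful person would: the job done as asked, in the order asked, and still so for the second after the job is handed in, with the robot touching nothing.
It also fails if it takes over 72 s, if anything falls off the work surface, if the arm or the gripper's body presses on something with over 40 N, if the wrist force passes 120 N, or if a joint passes its speed limit or range.

### The arm

A 6-joint arm with a two-finger parallel gripper is mounted at the origin on the work surface. World frame = base frame: x ahead of the robot, y to its left, z up, the work surface at z = 0. Lengths are in mm, angles in degrees, forces in N, time in s.
With the tool pointing down it reaches from about 300 to 850 mm from the base axis. Payload 4.2 kg.
Tool frame: the origin (TCP) lies between the finger pads; the fingertips stand 19 mm ahead of it and the grasp point (between the pads) is the TCP; z points along the fingers, x is the direction in which the jaws open and shut, and the axes are right-handed (so a half turn about z gives the same grasp; the last joint's range is limited). The gripper opens to 91 mm and grips with 3 to 60 N. Pads are 32 mm wide; open, the fingers measure 118 mm over their backs; the gripper's body (76 mm by 178 mm) begins 60 mm behind the grasp point.
Start: joints at [62.223, 18.312, 89.639, -0, 72.044, -1.146], TCP at [257.746, 514.016, 196.276] pointing down, gripper open.
Joint ranges: [-177.97, 177.97], [-48.28, 115.42], [12.27, 149.76], [-77.06, 257.06], [2.81, 150.46], [-146.56, 146.56]. Speed limits (degrees/s): [147.25, 147.25, 180, 180, 180, 180].

### API

Orientations are given as [roll, pitch, yaw] about the fixed x, y, z axes, in that order (R = Rz(yaw) Ry(pitch) Rx(roll)).
In Python, from workcell import sensors, grab_frame, env gives the robot as it stands.
- The arm moves only by the tool servo_tool, never from a script. Its argument "motion" is one flat list of numbers, 7 for each row, row after row: the shift along the world's x, y, z in mm, then the turn, a rotation vector about the world's x, y, z in rad, then the opening in per cent of the stroke, from 0 (shut) to 100 (fully open). In form: [x, y, z, rx, ry, rz, grip, x, y, z, rx, ry, rz, grip, ...]. A call has 1 to 10 rows; each row shifts and turns the commanded pose from where the row before left it; what a row does not reach is not made up. A row lasts 1/12 s, in which the tool goes at most 41.7 mm and 7.16 degrees, less where a joint would pass 70% of its speed; a pose out of reach is approached as far as the arm can. A call with a gripper value outside its range is refused whole. The fingers move at their own pace and stop on an object; "newtons" is the grip in N (left out, the last holds). Time passes only in rows, so rows that do not move let the fingers close. It gives the time, the measured TCP pose, the force and the opening at its end, in the units of the state.
- sensors.state(): the state, without advancing time (a new reading comes with each control period).
- grab_frame(name): name is "scene" or "top" or "wrist"; returns a dict with "image" (480x640x3 uint8, red, green, blue), "depth" (480x640 float32, mm along the optical axis (not along the pixel's ray), 0 where there is no reading), "fx", "fy", "cx", "cy" (pixels), "dist_coeffs" ([k1, k2, p1, p2, k3] as OpenCV has them; the pictures are not rectified), "extrinsics" (4x4, takes a point from camera to world coordinates); the wrist camera has in their place "T_tool_cam" (4x4, takes a point from camera to tool coordinates, whose origin is the TCP and whose axes are the tool frame's). Camera axes: x right, y up, looking along -z (the intrinsics and any distortion apply to the point x, -y, -z); pixel columns grow to the right and rows downward; lengths in mm; the calibration is good to about 2 mm. A picture is of the moment at which its call begins: read the wrist's pose just before it.
- env.job_done(): hands the job in, once; it reports no verdict.
The state is a dict: "time_s": time; "qpos": joint angles; "qvel": joint speeds; "effort": joint torques, N m; "ee_pos": TCP position; "ee_rot": TCP orientation; "force": force on the tool from outside, world axes, zero at the start; "torque": the same for the moment, N m; "gripper_width": finger opening in mm.
Only numpy, scipy, OpenCV 4.12 (cv2) and the standard library are available. Lean on these libraries where they do the work, as an engineer would, in place of code of your own. Each camera call takes 0.05 s, during which the arm holds its last target.

## Working session

There is one attempt and no reset: what is moved stays moved. The work goes in short steps, Python scripts to look and compute and a tool call to move; the robot and the scene stay as the last step left them, time stands still between calls to the robot, and variables do not carry over. Pictures are saved under pics/ and viewed, and the job is handed in when it is done.

Besides the shell and the picture viewer there is one more tool, called after "Request:" as name(argument=value, ...) on one line, values as JSON. servo_tool: Moves the arm, as the interface text tells. Its arguments: {"type":"object","properties":{"motion":{"type":"array"},"newtons":{"type":"number"}},"required":["motion"]}

```bash
mkdir -p pics
cat > h.py <<'E'
import numpy as np, cv2
from workcell import sensors, grab_frame, env
from scipy.spatial.transform import Rotation as R
def pts(f, E):
    h,w=f['depth'].shape
    u,v=np.meshgrid(np.arange(w),np.arange(h))
    K=np.array([[f['fx'],0,f['cx']],[0,f['fy'],f['cy']],[0,0,1]],float)
    n=cv2.undistortPoints(np.stack([u,v],-1).reshape(-1,1,2).astype(float),K,np.array(f['dist_coeffs'],float)).reshape(h,w,2)
    d=f['depth']
    P=np.stack([n[...,0]*d,-n[...,1]*d,-d],-1)
    return P@E[:3,:3].T+E[:3,3]
def save(f,n): cv2.imwrite('pics/'+n,f['image'][...,::-1])
E
python3 - <<'E'
from h import *
print(sensors.state())
for n in ('scene','top'):
    f=grab_frame(n); save(f,n+'0.png'); np.savez(n+'0.npz',image=f['image'],P=pts(f,np.array(f['extrinsics'])),depth=f['depth'])
    print(n,f['fx'],f['dist_coeffs'],np.array(f['extrinsics']).round(3).tolist())
E
```

```text
{'time_s': 0.0, 'qpos': array([ 6.22236870e+01,  1.83508485e+01,  8.97077716e+01, -3.29071022e-04,
        7.20439117e+01, -1.14477727e+00]), 'qvel': array([0.10705898, 0.04912679, 0.08684152, 0.10119568, 0.02823807,
       0.11314999]), 'effort': array([ 1.18031210e-03, -4.12466812e+01, -2.31974423e+01,  7.28930952e-02,
        4.53496724e-02, -1.39139865e-04]), 'ee_pos': array([257.47833549, 513.51373158, 195.41901017]), 'ee_rot': array([-1.79998264e+02,  1.02517655e-01,  6.33685675e+01]), 'force': array([-0.05587391, -0.54626081, -0.66111723]), 'torque': array([ 0.014327  ,  0.02273145, -0.00571366]), 'gripper_width': 91.1457170286378}
scene 438.1348254642573 [-0.07653508  0.          0.          0.          0.        ] [[-0.401, -0.794, 0.457, 1054.756], [0.916, -0.344, 0.205, 182.096], [-0.005, 0.501, 0.865, 978.409], [0.0, 0.0, 0.0, 1.0]]
top 594.5261650940532 [-0.12515374  0.          0.          0.          0.        ] [[0.016, 0.994, -0.106, 412.398], [-1.0, 0.018, 0.019, 18.263], [0.02, 0.105, 0.994, 1780.766], [0.0, 0.0, 0.0, 1.0]]
```

View pics/scene0.png

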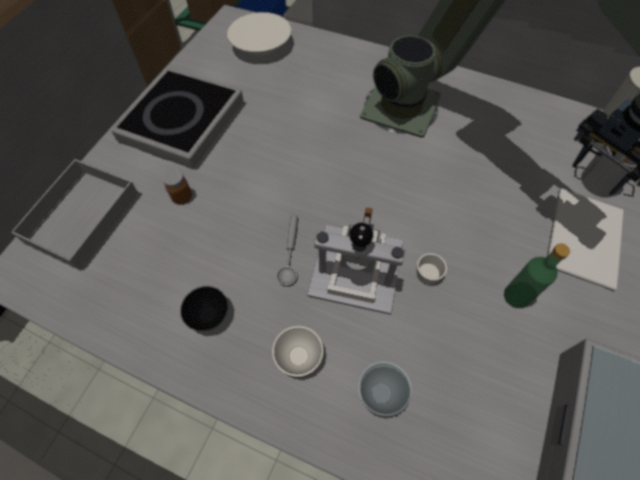

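View pics/top0.png

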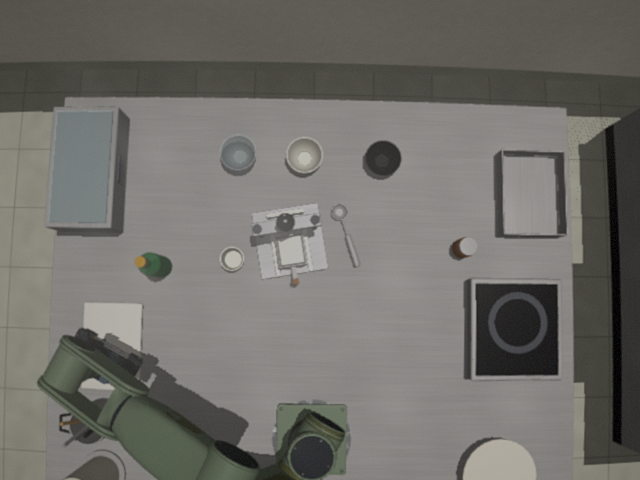

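The scene view shows the press around (360,255), with its handle towards the robot at (368,213), the ramekin at (432,268), and the spoon at (290,250). In the top view the press is at (290,240), the knob at (285,221), and the handle at (294,282). Next I'll zoom in and measure with depth.

Run:
```python
import numpy as np,cv2
d=np.load('top0.npz');P=d['P'];I=d['image']
c=I[190:300,200:380,::-1];cv2.imwrite('pics/topz.png',cv2.resize(c,None,fx=4,fy=4,interpolation=cv2.INTER_CUBIC))
for z0,z1,n in ((10,20,'base'),(145,180,'bridge'),(222,260,'knobtop'),(190,260,'knob')):
    m=np.zeros(I.shape[:2],bool);m[195:295,245:330]=1
    m&=(P[...,2]>z0)&(P[...,2]<z1)
    v,u=np.nonzero(m);q=P[m]
    if len(q)<3: print(n,len(q));continue
    print(n,len(q),q.mean(0).round(1),cv2.minAreaRect(q[:,:2].astype(np.float32)),u.mean(),v.mean(),q[:,2].max())
d=np.load('scene0.npz');I=d['image'];c=I[190:320,260:460,::-1];cv2.imwrite('pics/scenez.png',cv2.resize(c,None,fx=4,fy=4,interpolation=cv2.INTER_CUBIC))
```

```text
base 1597 [568.5  70.7  15.1] ((569.59130859375, 76.25934600830078), (282.64923095703125, 241.66973876953125), 2.1072163581848145) 290.3243581715717 245.58609893550408 19.995708061384676
bridge 683 [611.2  78.9 171.3] ((613.0579833984375, 79.01183319091797), (37.06228256225586, 190.61761474609375), 10.223536491394043) 286.03953147877013 224.77159590043925 179.94628143237287
knobtop 260 [611.7  78.2 235.1] ((613.0656127929688, 78.53351593017578), (45.62077331542969, 45.39923858642578), 3.508826732635498) 285.45384615384614 221.5730769230769 249.8517529950882
knob 272 [611.1  78.2 234.4] ((612.27734375, 78.46414184570312), (47.69919204711914, 45.102806091308594), 1.4885936975479126) 285.46691176470586 221.8235294117647 249.8517529950882
```

View pics/topz.png

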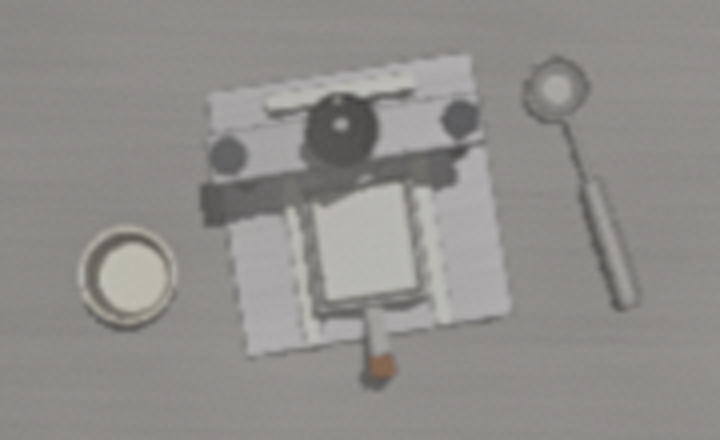

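View pics/scenez.png

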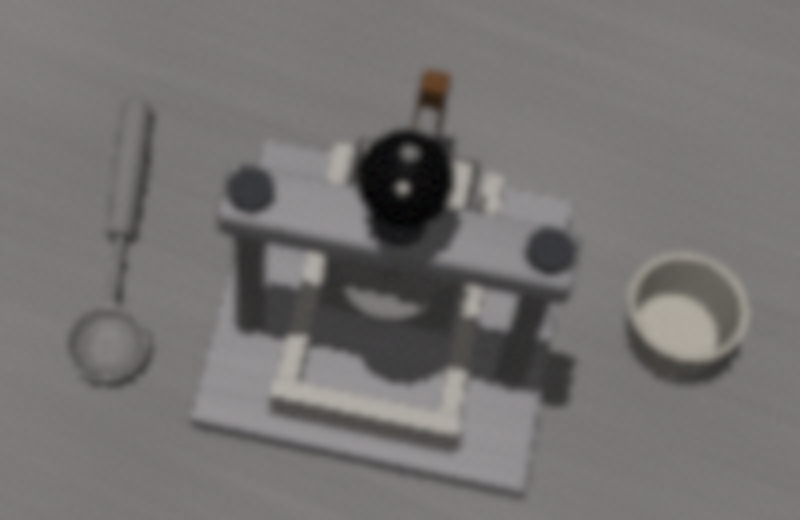

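Run:
```python
import numpy as np,cv2
for n in ('top','scene'):
    d=np.load(n+'0.npz');P=d['P'];I=d['image'].astype(int)
    S=np.array([612.7,78.7]);
    a=np.radians(10.2);Rm=np.array([[np.cos(a),np.sin(a)],[-np.sin(a),np.cos(a)]])
    L=(P[...,:2]-S)@Rm.T
    z=P[...,2]
    def rep(nm,m):
        q=P[m];l=L[m]
        if len(q)<3: print(n,nm,len(q));return
        r=cv2.minAreaRect(q[:,:2].astype(np.float32))
        print(n,nm,len(q),q.mean(0).round(1),'loc',l.mean(0).round(1),l.min(0).round(1),l.max(0).round(1),'z',np.percentile(z[m],[5,50,95]).round(1),np.round(r[0],1),np.round(r[1],1),round(r[2],1))
    brown=(I[...,0]-I[...,2]>25)&(abs(L[...,0])<300)&(abs(L[...,1])<100)
    rep('handle',brown); rep('handletop',brown&(z>76))
    inn=(abs(L[...,0])<230)&(abs(L[...,1])<105)
    rep('bridge',inn&(z>160)&(z<182)); rep('knob',inn&(z>205))
    rep('base',inn&(z>12)&(z<19)); rep('lid',inn&(z>70)&(z<100)&(abs(L[...,1])<45)&(L[...,0]<-20)&(L[...,0]>-140))
    rep('stop',inn&(z>35)&(z<55)&(L[...,0]>30))
    rep('rails',inn&(z>22)&(z<33))
    rep('ramekin',(z>15)&(abs(L[...,0])<200)&(L[...,1]>105)&(L[...,1]<230))
    rep('spoon',(z>3)&(z<40)&(abs(L[...,0])<200)&(L[...,1]<-105)&(L[...,1]>-230))
```

```text
top handle 33 [456.8  50.  230.2] loc [-158.5   -0.6] [-207.8  -24. ] [-146.5   12. ] z [  41.6   80.8 1780.8] [440.2  40. ] [70.2 15.7] 32.3
top handletop 28 [455.7  48.6 263.8] loc [-159.8   -1.8] [-207.8  -24. ] [-147.     8.4] z [  77.    81.5 1780.8] [438.4  41. ] [67.3 15.4] 28.3
top bridge 695 [611.8  78.7 172.3] loc [-0.9  0.2] [-18.1 -95.1] [19.  95.6] z [164.3 172.4 179.9] [613.1  79. ] [ 37.1 190.6] 10.2
top knob 1515 [ 448.1   29.  1503.1] loc [-170.8  -19.7] [-207.8  -24. ] [23.3 23.1] z [ 230.4 1780.8 1780.8] [522.   61.9] [231.1  47. ] 10.2
top base 1277 [584.8  70.3  15.4] loc [-28.9  -3.3] [-214.8 -104.5] [229.5 103.4] z [12.4 15.3 18.5] [621.2  77.5] [444.5 207.6] 10.8
top lid 730 [548.9  66.7  78.9] loc [-64.9  -0.6] [-120.7  -40.5] [-20.2  40.1] z [71.8 78.9 85.5] [543.6  65.9] [100.9  79.7] 9.2
top stop 231 [720.3  81.3  44.9] loc [106.3 -16.5] [  44.1 -103.6] [229.1 101.9] z [36.2 44.8 53.3] [747.1 101.4] [184.8 205.1] 10.8
top rails 442 [586.3  73.4  26.3] loc [-26.9  -0.6] [-129.7 -104.5] [229.5 102.8] z [22.3 26.1 31.6] [663.5  84.3] [359.5 206.6] 11.2
top ra
[... 916 characters left out ...]
86.5] [360.2 208.5] 10.5
scene lid 124 [526.3  75.9  77.5] loc [-85.6  12.5] [-109.3  -38.1] [-20.   42.2] z [73.  77.1 82.1] [548.8  68.9] [88.5 80.3] 9.6
scene stop 653 [738.7  90.7  44.7] loc [126.1 -10.5] [  45.  -104.7] [230.  104.8] z [36.3 45.  51.6] [747.9 103.2] [184.6 209.6] 10.0
scene rails 808 [661.5  84.2  27.3] loc [49.  -3.2] [-129.9 -104.9] [229.7 104.8] z [22.8 27.3 31.7] [662.9  85.9] [359.9 209.3] 10.9
scene ramekin 442 [528.3 243.1  33.6] loc [-54.  176.8] [-90.6 105.4] [199.8 212.2] z [17.2 35.5 45.1] [639.9 247.2] [297.4  71.5] 2.4
scene spoon 1201 [644.4 -81.9  10.5] loc [   2.8 -163.7] [-200.  -229.8] [ 199.9 -105. ] z [ 3.1  6.4 26. ] [642.3 -86.1] [399.9 124.8] 10.2
```

Request:
servo_tool(motion=[10,-40,0,0,0,0.064,100,10,-40,0,0,0,0.064,100,15,-40,0,0,0,0.064,100,15,-40,0,0,0,0.064,100,15,-40,0,0,0,0.064,100,15,-40,0,0,0,0.064,100,15,-40,0,0,0,0.064,100,15,-40,0,0,0,0.064,100,15,-40,0,0,0,0.064,100,15,-40,0,0,0,0.064,100], newtons=25)

```text
time_s: 0.93
ee_pos: [394.7, 119.9, 196.2]
ee_rot: [-180.0, -0.0, 100.2]
force: [1.3, 0.9, -0.5]
gripper_width: 91.0
```

Request:
servo_tool(motion=[15,-30,0,0,0,0,100,15,-20,0,0,0,0,100,10,-10,0,0,0,0,100,0,0,0,0,0,0,100,0,0,0,0,0,0,100])

```text
time_s: 1.35
ee_pos: [434.5, 61.6, 195.8]
ee_rot: [-179.9, -0.0, 99.9]
force: [-0.0, 0.6, -0.8]
gripper_width: 91.3
```

```bash
cat > w.py <<'E'
from h import *
import sys
def wrist(n):
    s=sensors.state(); f=grab_frame('wrist'); save(f,n+'.png')
    T=np.eye(4);T[:3,:3]=R.from_euler('xyz',s['ee_rot'],degrees=True).as_matrix();T[:3,3]=s['ee_pos']
    E=T@np.array(f['T_tool_cam']); P=pts(f,E)
    np.savez(n+'.npz',P=P,image=f['image'],depth=f['depth'],E=E)
    print(s['time_s'],s['ee_pos'].round(1),s['ee_rot'].round(2),s['qpos'].round(1),s['force'].round(1),s['torque'].round(3),round(s['gripper_width'],1))
    return f,P,E
if __name__=='__main__': wrist(sys.argv[1])
E
python3 w.py w1; python3 -c "
import numpy as np;d=np.load('w1.npz');print(d['E'].round(2))"
```

```text
1.35 [434.5  61.6 195.8] [-1.7992e+02 -4.0000e-02  9.9940e+01] [  6.5   6.  106.    0.   68.1 -93.4] [-0.   0.6 -0.8] [ 0.052  0.008 -0.028] 91.3
[[-1.7000e-01 -9.5000e-01 -2.5000e-01  3.6208e+02]
 [ 9.8000e-01 -1.7000e-01 -5.0000e-02  4.9300e+01]
 [ 0.0000e+00 -2.6000e-01  9.7000e-01  3.8459e+02]
 [ 0.0000e+00  0.0000e+00  0.0000e+00  1.0000e+00]]
```

View pics/w1.png

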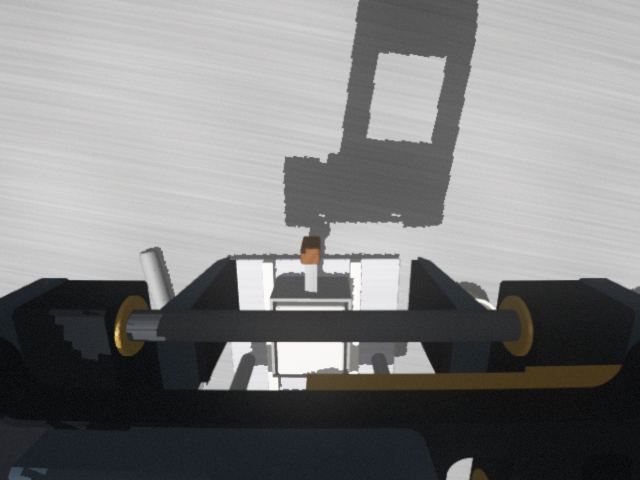

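The wrist view shows the handle at (311,250), with the lid in the pan at about (310,340), seen between the fingers.

Run:
```python
import numpy as np,cv2
d=np.load('w1.npz');P=d['P'];I=d['image'].astype(int)
S=np.array([613.5,79.5]);a=np.radians(10.2);Rm=np.array([[np.cos(a),np.sin(a)],[-np.sin(a),np.cos(a)]])
L=(P[...,:2]-S)@Rm.T;z=P[...,2]
br=(I[...,0]-I[...,2]>40)&(np.indices(br.shape)[0]<275 if 0 else True)
br[275:]=0
m=br&(z>79)
print(m.sum(),P[m].mean(0).round(1),L[m].mean(0).round(1),L[m].min(0),L[m].max(0),np.median(z[m]))
m=br&(z<76)&(z>40);print('front face',P[m].mean(0).round(1),L[m].mean(0).round(1))
def rep(nm,m): print(nm,m.sum(),L[m].mean(0).round(1),np.percentile(L[m],[2,98],axis=0).round(1).tolist(),np.percentile(z[m],[5,25,50,75,95]).round(1))
lid=(I.min(-1)>200)&(z>70)&(z<100)&(abs(L[...,1])<45)
rep('lid',lid)
base=(z>12)&(z<18)&(abs(L[...,1])<110)&(L[...,0]>-140); rep('base',base); q=P[base]
rails=(z>23)&(z<31)&(abs(L[...,1])<60); rep('rails',rails)
for s in (1,-1):
    r=rails&(L[...,1]*s>0)
    if r.sum()>20: rep('rail%d'%s,r); print(np.polyfit(L[r][:,0],L[r][:,1],1))
# lid plane in pixel region
for v in (310,345,360):
    for u in (285,310,335): print(u,v,P[v,u].round(1),I[v,u])
```

```text
271 [460.3  54.7  83.2] [-155.2    2.7] [-252.79713212   -6.19251074] [-147.38537153   14.79855306] 80.97934546165493
front face [nan nan nan] [nan nan]
lid 2176 [-54.2  -1.3] [[-107.2, -32.0], [-29.5, 32.2]] [78.2 79.1 79.5 80.  80.7]
base 6901 [-66.4   5.8] [[-129.3, -92.7], [41.4, 98.9]] [13.7 14.4 15.  15.5 16.3]
rails 1715 [-69.7   2.9] [[-129.1, -52.7], [30.8, 55.4]] [25.2 26.3 26.9 27.4 28.4]
rail1 892 [-73.5  47.6] [[-129.2, 14.1], [8.9, 55.7]] [25.3 26.3 26.9 27.4 28.4]
[ 0.05283432 51.45691229]
rail-1 823 [-65.5 -45.6] [[-128.9, -52.9], [33.6, -12.6]] [24.9 26.4 27.  27.5 28.3]
[-4.08596632e-02 -4.82704116e+01]
285 310 [518.9  39.6  81.5] [152 151 148]
310 310 [515.6  63.4  79.6] [151 151 148]
335 310 [511.4  87.3  79.6] [144 143 141]
285 345 [558.   45.1  79.6] [248 248 246]
310 345 [553.3  69.7  80.2] [249 248 246]
335 345 [548.9  94.2  80.2] [248 247 245]
285 360 [575.   47.6  79.7] [249 248 246]
310 360 [571.3  72.6  78.7] [248 247 245]
335 360 [566.5  97.6  79.1] [248 247 245]<stdin>:9: RuntimeWarning: Mean of empty slice.
  ret = um.true_divide(
```

Request:
servo_tool(motion=[14,-4,-20,0,0,0.005,100,13,-4,-30,0,0,0,100,0,0,-30,0,0,0,60,0,0,-30,0,0,0,60,0,0,-20,0,0,0,60,0,0,-5,0,0,0,60,0,0,0,0,0,0,60,0,0,0,0,0,0,60])

```text
time_s: 2.07
ee_pos: [462.1, 54.7, 62.1]
ee_rot: [179.9, -0.0, 100.4]
force: [-0.3, -0.1, 0.5]
gripper_width: 56.1
```

```bash
python3 w.py w2
```

```text
2.0667 [462.1  54.7  62.1] [ 1.7994e+02 -1.0000e-02  1.0039e+02] [  5.3  16.4 114.7   0.   48.9 -95.1] [-0.3 -0.1  0.5] [0.083 0.002 0.011] 56.1
```

View pics/w2.png

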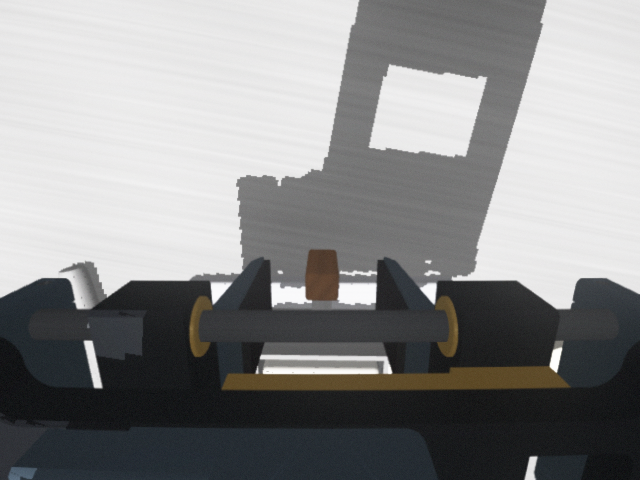

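The handle, at (322,275), is centred between the open fingers at columns 268 and 378. I'll close on it.

Request:
servo_tool(motion=[0,0,0,0,0,0,0,0,0,0,0,0,0,0,0,0,0,0,0,0,0,0,0,0,0,0,0,0,0,0,0,0,0,0,0,0,0,0,0,0,0,0,0], newtons=25)

```text
$.motion: bad value
```

Request:
servo_tool(motion=[0,0,0,0,0,0,0,0,0,0,0,0,0,0,0,0,0,0,0,0,0,0,0,0,0,0,0,0,0,0,0,0,0,0,0,0,0,0,0,0,0,0], newtons=25)

```text
time_s: 2.62
ee_pos: [461.9, 53.8, 61.4]
ee_rot: [180.0, -0.0, 100.3]
force: [0.9, -2.4, 0.8]
gripper_width: 17.7
```

Request:
servo_tool(motion=[4.92,0.89,0,0,0,0,0,4.92,0.89,0,0,0,0,0,4.92,0.89,0,0,0,0,0,4.92,0.89,0,0,0,0,0,4.92,0.89,0,0,0,0,0,4.92,0.89,0,0,0,0,0,4.92,0.89,0,0,0,0,0,4.92,0.89,0,0,0,0,0,4.92,0.89,0,0,0,0,0,4.92,0.89,0,0,0,0,0])

```text
time_s: 3.45
ee_pos: [507.5, 62.3, 61.3]
ee_rot: [-179.5, -0.0, 100.3]
force: [-7.8, -2.0, 9.3]
gripper_width: 16.5
```

Request:
servo_tool(motion=[2,0.36,0,0,0,0,0,2,0.36,0,0,0,0,0,1,0.18,0,0,0,0,0,1,0.18,0,0,0,0,0,0,0,0,0,0,0,0,0,0,0,0,0,0,0])

```text
time_s: 3.95
ee_pos: [513.7, 63.4, 61.3]
ee_rot: [-179.6, -0.0, 100.3]
force: [-7.1, -1.9, 7.4]
gripper_width: 16.3
```

Request:
servo_tool(motion=[2,0.36,0,0,0,0,0,2,0.36,0,0,0,0,0,2,0.36,0,0,0,0,0,0,0,0,0,0,0,0])

```text
time_s: 4.28
ee_pos: [520.2, 64.6, 61.3]
ee_rot: [-179.6, -0.0, 100.3]
force: [-6.3, -1.2, 7.7]
gripper_width: 16.4
```

Request:
servo_tool(motion=[1,0.18,0,0,0,0,0,1,0.18,0,0,0,0,0,1,0.18,0,0,0,0,0,0,0,0,0,0,0,0])

```text
time_s: 4.62
ee_pos: [522.8, 65.0, 61.3]
ee_rot: [-179.6, -0.0, 100.3]
force: [-6.7, -0.7, 7.7]
gripper_width: 16.4
```

Request:
servo_tool(motion=[1,0.18,0,0,0,0,0,1,0.18,0,0,0,0,0,0,0,0,0,0,0,0])

```text
time_s: 4.87
ee_pos: [524.8, 65.4, 61.3]
ee_rot: [-179.6, -0.0, 100.3]
force: [-6.8, -1.6, 8.5]
gripper_width: 16.5
```

No stop contact yet.

Request:
servo_tool(motion=[1,0.18,0,0,0,0,0,1,0.18,0,0,0,0,0,0,0,0,0,0,0,0])

```text
time_s: 5.12
ee_pos: [524.9, 65.4, 61.3]
ee_rot: [-179.4, -0.0, 100.3]
force: [-10.8, -1.5, 10.9]
gripper_width: 16.6
```

Request:
servo_tool(motion=[1,0.18,0,0,0,0,0,1,0.18,0,0,0,0,0,0,0,0,0,0,0,0])

```text
time_s: 5.37
ee_pos: [524.9, 65.4, 61.2]
ee_rot: [-179.1, -0.0, 100.3]
force: [-14.5, -2.5, 14.4]
gripper_width: 16.6
```

Request:
servo_tool(motion=[1,0.18,0,0,0,0,0,1,0.18,0,0,0,0,0,0,0,0,0,0,0,0,0,0,0,0,0,0,0])

```text
time_s: 5.7
ee_pos: [524.9, 65.4, 61.2]
ee_rot: [-178.9, -0.0, 100.3]
force: [-18.2, -4.3, 17.9]
gripper_width: 16.4
```

Request:
servo_tool(motion=[0,0,0,0,0,0,50,0,0,0,0,0,0,50,0,0,0,0,0,0,50,0,0,0,0,0,0,50,0,0,0,0,0,0,50])

```text
time_s: 6.12
ee_pos: [534.5, 67.0, 61.2]
ee_rot: [180.0, -0.0, 100.3]
force: [0.4, 0.6, 0.4]
gripper_width: 44.8
```

```bash
python3 w.py w3
```

```text
6.1167 [534.5  67.   61.2] [179.97  -0.   100.33] [  5.9  22.1 105.4   0.   52.5 -94.4] [0.4 0.6 0.4] [0.056 0.031 0.042] 44.8
```

View pics/w3.png

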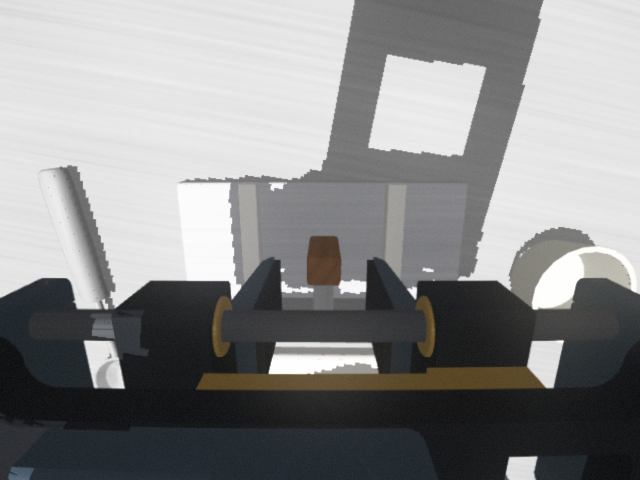

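Request:
servo_tool(motion=[-4,-1,10,0,0,0,60,-4,-1,30,0,0,0,70,-4,0,30,0,0,0,80,-4,0,30,0,0,0,100,-4,0,30,0,0,0,100,0,0,30,0,0,0,100,0,0,30,0,0,0,100,0,0,30,0,0,0,100,0,0,20,0,0,0,100,0,0,0,0,0,0,100])

```text
time_s: 7.0
ee_pos: [515.8, 65.1, 307.0]
ee_rot: [179.4, 0.0, 100.3]
force: [1.5, 0.2, 0.3]
gripper_width: 91.3
```

Request:
servo_tool(motion=[15,3,0,0,0,0,100,15,3,0,0,0,0,100,0,0,0,0,0,0,100,0,0,0,0,0,0,100])

```text
time_s: 7.33
ee_pos: [543.4, 70.9, 300.4]
ee_rot: [-179.9, -0.0, 100.3]
force: [-0.3, -0.7, -0.3]
gripper_width: 91.1
```

```bash
python3 w.py w4;python3 - <<'E'
from h import *
for n in ('scene','top'):
    f=grab_frame(n); save(f,n+'1.png'); np.savez(n+'1.npz',image=f['image'],P=pts(f,np.array(f['extrinsics'])))
E
```

```text
7.3333 [543.4  70.9 300.4] [-1.7986e+02 -1.0000e-02  1.0033e+02] [  6.2  13.3  81.9   0.   85.  -94.1] [-0.3 -0.7 -0.3] [ 0.045  0.003 -0.012] 91.1
```

View pics/w4.png

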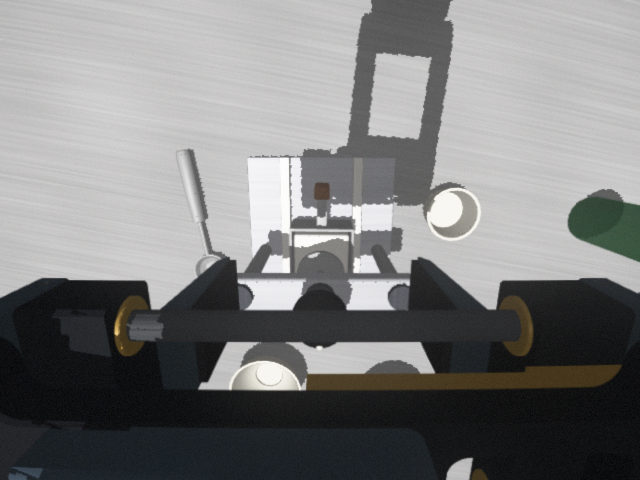

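View pics/scene1.png

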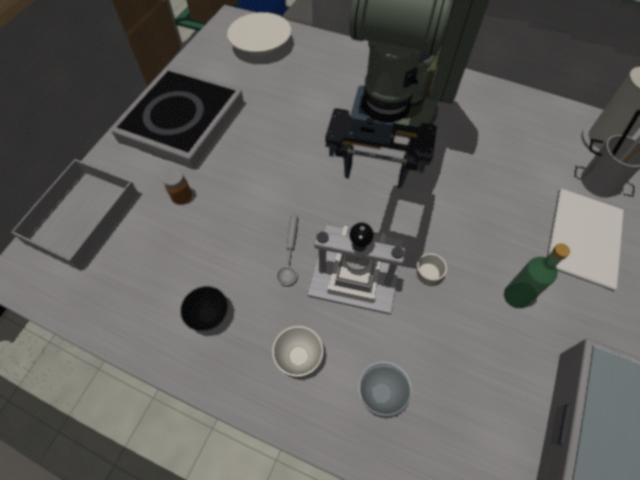

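Scene view: the mould is now under the bridge at (355,275) against the white stop at (353,290), and the bystanders look unmoved. In the wrist view the knob is at (320,300), partly hidden by the gripper's rod.

Run:
```python
import numpy as np,cv2
from scipy.optimize import least_squares
S=np.array([613.5,79.5]);a=np.radians(10.2);Rm=np.array([[np.cos(a),np.sin(a)],[-np.sin(a),np.cos(a)]])
for n in ('w4','scene1','scene0','top0','w1'):
    d=np.load(n+'.npz');P=d['P'];I=d['image'].astype(int);L=(P[...,:2]-S)@Rm.T;z=P[...,2]
    m=(np.hypot(*np.moveaxis(L,-1,0))<35)&(z>205)&(z<250)
    q=P[m]
    if len(q)>30:
        r=least_squares(lambda c:np.linalg.norm(q-c,axis=1)-25,[613,79,218],loss='soft_l1')
        print(n,'knob',len(q),r.x.round(1),np.median(abs(r.fun)).round(2))
    m=(abs(L[...,0])<19)&(abs(L[...,1])<96)&(z>164)&(z<180)
    if m.sum()>30: print('  bridge z',np.median(z[m]).round(1))
    m=(z>70)&(z<95)&(abs(L[...,1])<50)&(L[...,0]>-125)&(L[...,0]<70)
    if m.sum()>10: print('  lid/rim',m.sum(),np.percentile(L[m],[1,50,99],axis=0).round(1).tolist(),np.percentile(z[m],[10,50,90]).round(1))
    w=m&(I.min(-1)>(190 if n[0]=='w' else 120))
    if w.sum()>10: print('  white',w.sum(),np.percentile(L[w],[1,99],axis=0).round(1).tolist(),np.percentile(z[w],[10,50,90]).round(1))
    m=(z>35)&(z<55)&(abs(L[...,1])<50)&(L[...,0]>35)&(L[...,0]<65)
    if m.sum()>5: print('  stop',m.sum(),np.percentile(L[m],[1,50,99],axis=0).round(1).tolist())
    m=(I[...,0]-I[...,2]>25)&(abs(L[...,1])<30)&(L[...,0]>-180)&(L[...,0]<-60)&(z>77)&(z<85)
    if m.sum()>5: print('  handle top',m.sum(),L[m].mean(0).round(1),np.percentile(L[m],[2,98],axis=0).round(1).tolist())
d=np.load('scene1.npz');c=d['image'][215:315,300:420,::-1];cv2.imwrite('pics/s1z.png',cv2.resize(c,None,fx=6,fy=6,interpolation=cv2.INTER_CUBIC))
```

```text
w4 knob 1008 [613.7  81.  217.6] 0.3
  bridge z 172.0
  lid/rim 2013 [[-97.1, -37.5], [-29.8, 1.7], [8.6, 41.2]] [74.5 79.4 80.9]
  white 592 [[-45.0, -38.0], [-24.5, 41.1]] [74.8 79.2 80.6]
  handle top 112 [-91.7   1.8] [[-97.3, -5.5], [-84.6, 8.7]]
scene1 knob 483 [613.2  80.5 218.5] 0.62
  bridge z 172.6
  lid/rim 629 [[-19.5, -38.2], [25.3, 3.0], [45.5, 41.0]] [73.9 79.2 82.1]
  white 259 [[13.2, -37.8], [38.9, 33.8]] [77.7 80.2 82.5]
  stop 353 [[43.1, -48.4], [51.4, 0.2], [58.2, 48.6]]
scene0 knob 482 [613.   80.6 218.4] 0.56
  bridge z 172.6
  lid/rim 136 [[-109.6, -38.7], [-88.8, 29.3], [-18.6, 41.4]] [73.7 76.7 81.5]
  white 52 [[-105.9, -38.6], [-70.5, 41.5]] [76.7 79.9 82.1]
  stop 279 [[45.0, -48.9], [53.3, 0.5], [58.2, 48.9]]
  handle top 33 [-152.6    1.7] [[-160.8, -5.8], [-145.0, 8.7]]
top0 knob 272 [613.5  79.  217.8] 1.46
  bridge z 172.4
  lid/rim 737 [[-109.1, -40.2], [-65.3, -1.2], [-21.2, 38.3]] [73.  78.9 84.3]
  white 678 [[-108.5, -40.1], [-28.3, 38.0]] [73.3 79.1 84.4]
  stop 127 [[44.1, -48.9], [50.8, -4.1], [56.6, 48.9]]
  handle top 19 [-155.1   -0.6] [[-161.3, -7.1], [-148.1, 6.5]]
  lid/rim 3570 [[-109.4, -38.2], [-53.4, -0.4], [-20.2, 40.6]] [73.9 79.1 80.3]
  white 2371 [[-108.7, -38.0], [-27.9, 39.5]] [77.8 79.4 80.4]
  handle top 311 [-155.2    2.3] [[-162.1, -6.0], [-147.7, 10.6]]
```

View pics/s1z.png

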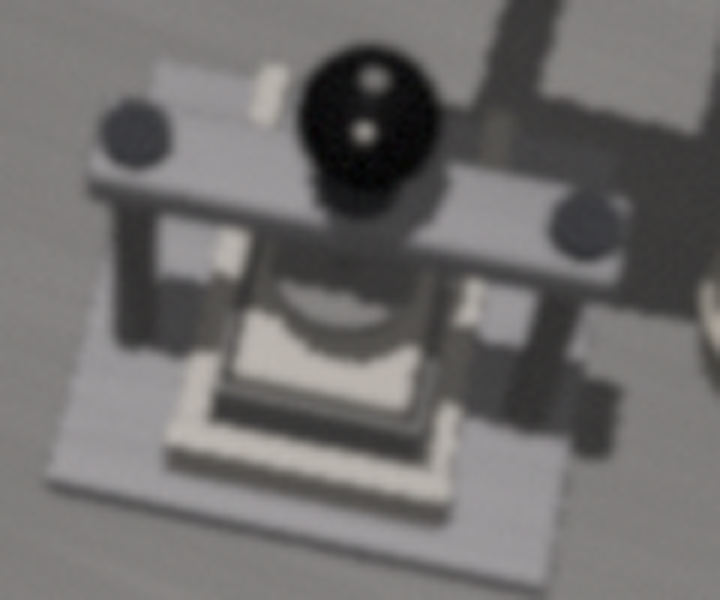

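Request:
servo_tool(motion=[20,3,0,0,0,0,100,20,3,0,0,0,0,100,20,3,0,0,0,0,100,10,1,0,0,0,0,100,0,0,-20,0,0,0,100,0,0,-20,0,0,0,100,0,0,-20,0,0,0,100,0,0,-15,0,0,0,100,0,0,-7,0,0,0,100,0,0,0,0,0,0,100])

```text
time_s: 8.32
ee_pos: [612.5, 80.8, 217.6]
ee_rot: [-179.8, -0.0, 100.3]
force: [-0.2, 0.3, 1.3]
gripper_width: 91.7
```

Request:
servo_tool(motion=[0,0,0,0,0,0,100,0,0,0,0,0,0,100])

```text
time_s: 8.48
ee_pos: [614.6, 81.0, 220.7]
ee_rot: [179.9, 0.0, 100.3]
force: [0.2, -0.7, -0.2]
gripper_width: 91.2
```

```bash
python3 w.py w5
```

```text
8.4833 [614.6  81.  220.7] [179.86   0.   100.32] [  6.4  21.6  81.1   0.   77.1 -93.9] [ 0.2 -0.7 -0.2] [ 0.078  0.005 -0.014] 91.2
```

View pics/w5.png

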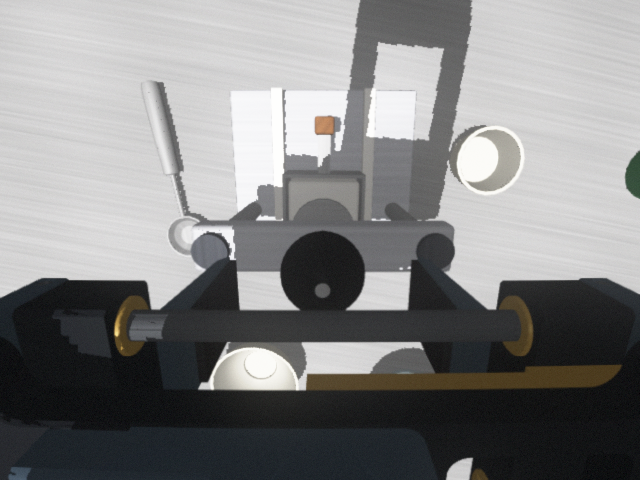

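Wrist view: the knob at (322,272) sits between the fingers (columns 237 and 412, middle about 324).

Run:
```python
import numpy as np
from h import sensors
from scipy.optimize import least_squares
d=np.load('w5.npz');P=d['P'];m=(np.hypot(P[...,0]-613.5,P[...,1]-80.5)<30)&(P[...,2]>208)&(P[...,2]<250)
v,u=np.nonzero(m);k=(abs(u-322)<50)&(v<308)&(v>225);q=P[v[k],u[k]]
r=least_squares(lambda c:np.linalg.norm(q-c,axis=1)-25,[613,79,218],loss='soft_l1');print(len(q),r.x.round(1),np.median(abs(r.fun)))
print(sensors.state()['ee_pos'].round(1))
```

```text
5368 [613.8  80.8 218. ] 0.2894574125429976
[614.6  81.  220.8]
```

Now I'll lower 2.5 mm, shift slightly, and close at 55 N.

Request:
servo_tool(motion=[-0.5,0,-2.5,0,0,0,100,0,0,0,0,0,0,80,0,0,0,0,0,0,60,0,0,0,0,0,0,60], newtons=55)

```text
time_s: 8.87
ee_pos: [613.5, 81.0, 217.0]
ee_rot: [180.0, -0.0, 100.3]
force: [0.5, -0.5, 0.0]
gripper_width: 74.3
```

Request:
servo_tool(motion=[0,0,0,0,0,0,0,0,0,0,0,0,0,0,0,0,0,0,0,0,0,0,0,0,0,0,0,0,0,0,0,0,0,0,0], newtons=55)

```text
time_s: 9.28
ee_pos: [613.5, 81.0, 216.8]
ee_rot: [-180.0, -0.0, 100.3]
force: [-0.4, 0.0, -0.6]
gripper_width: 41.2
```

```bash
cat > s.py <<'E'
from h import *
s=sensors.state();print(round(s['time_s'],2),s['ee_pos'].round(1),s['ee_rot'].round(1),'F',s['force'].round(1),'T',s['torque'].round(3),round(s['gripper_width'],1),'q6',s['qpos'][5].round(1))
E
python3 s.py
```

```text
9.28 [613.5  81.  216.8] [-180.    -0.   100.3] F [-0.4  0.  -0.6] T [ 0.069 -0.02   0.022] 41.2 q6 -93.9
```

```bash
python3 w.py w6
```

```text
9.2833 [613.5  81.  216.8] [-1.8000e+02 -1.0000e-02  1.0033e+02] [  6.5  21.7  81.6   0.   76.7 -93.9] [-0.4  0.  -0.6] [ 0.069 -0.02   0.022] 41.2
```

View pics/w6.png

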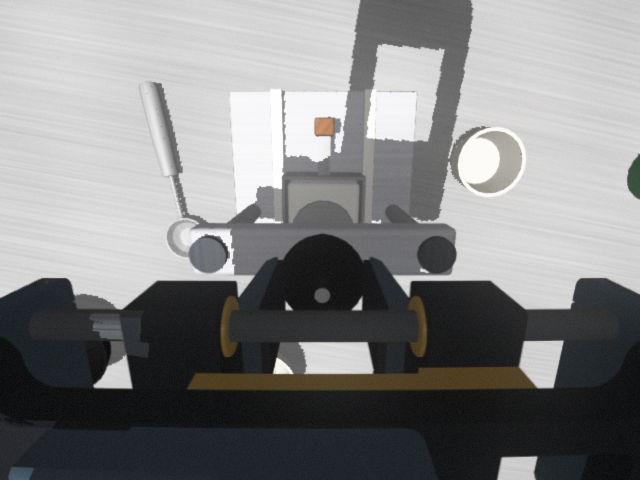

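Wrist view: the finger pads meet the knob's sides at columns 285 and 365. I'll let a few more rows pass.

Request:
servo_tool(motion=[0,0,0,0,0,0,0,0,0,0,0,0,0,0,0,0,0,0,0,0,0], newtons=55)

```text
time_s: 9.58
ee_pos: [615.4, 80.6, 222.6]
ee_rot: [179.5, 0.1, 100.3]
force: [-3.8, -1.7, 25.2]
gripper_width: 16.9
```

```bash
python3 s.py
python3 - <<'E'
import numpy as np
from h import *
d=np.load('w6.npz');P=d['P']
st=np.array([613.5,81.0,216.8]);T=R.from_euler('xyz',[180,0,100.33],degrees=True).as_matrix()
Q=(P-st)@T
for v in (262,270,280,290,300):
    print(v,[(u,Q[v,u].round(0).tolist()) for u in range(245,405,10)][::2])
E
```

```text
9.58 [615.4  80.6 222.6] [1.795e+02 1.000e-01 1.003e+02] F [-3.8 -1.7 25.2] T [-0.331  0.703 -0.016] 16.9 q6 -93.9
262 [(245, [-56.0, 7.0, 46.0]), (265, [-41.0, 7.0, 45.0]), (285, [-21.0, -12.0, -8.0]), (305, [-9.0, -15.0, -18.0]), (325, [1.0, -16.0, -20.0]), (345, [12.0, -15.0, -17.0]), (365, [22.0, -16.0, -21.0]), (385, [45.0, 7.0, 45.0])]
270 [(245, [-55.0, 12.0, 43.0]), (265, [-27.0, -18.0, -37.0]), (285, [-20.0, -9.0, -13.0]), (305, [-9.0, -12.0, -22.0]), (325, [1.0, -13.0, -24.0]), (345, [12.0, -11.0, -20.0]), (365, [21.0, -14.0, -28.0]), (385, [29.0, -18.0, -37.0])]
280 [(245, [-98.0, 90.0, 216.0]), (265, [-25.0, -17.0, -49.0]), (285, [-20.0, -4.0, -16.0]), (305, [-9.0, -7.0, -24.0]), (325, [1.0, -7.0, -24.0]), (345, [12.0, -7.0, -22.0]), (365, [21.0, -9.0, -29.0]), (385, [27.0, -18.0, -50.0])]
290 [(245, [-31.0, -17.0, -60.0]), (265, [-23.0, -17.0, -60.0]), (285, [-20.0, 1.0, -18.0]), (305, [0.0, -74.0, -189.0]), (325, [1.0, -3.0, -27.0]), (345, [12.0, -2.0, -24.0]), (365, [21.0, -5.0, -30.0]), (385, [25.0, -18.0, -60.0])]
300 [(245, [-29.0, -18.0, -70.0]), (265, [-22.0, -16.0, -67.0]), (285, [-20.0, 6.0, -19.0]), (305, [-9.0, 4.0, -24.0]), (325, [1.0, 3.0, -26.0]), (345, [12.0, 4.0, -23.0]), (365, [21.0, 0.0, -32.0]), (385, [24.0, -16.0, -67.0])]
```

```bash
python3 w.py w7; python3 s.py
```

```text
9.5833 [615.4  80.6 222.6] [1.7950e+02 9.0000e-02 1.0031e+02] [  6.4  21.4  81.2  -0.1  76.9 -93.9] [-3.8 -1.7 25.2] [-0.331  0.703 -0.016] 16.9
9.63 [615.8  80.7 223.4] [1.794e+02 1.000e-01 1.003e+02] F [-4.7 -1.6 26.7] T [-0.294  0.723  0.06 ] 12.8 q6 -93.9
```

View pics/w7.png

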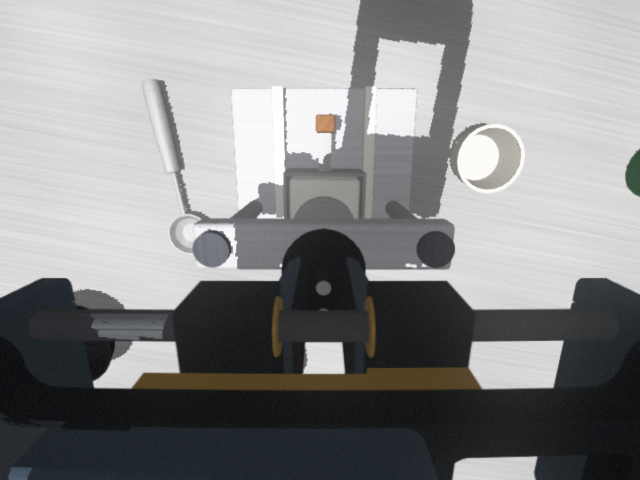

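Run:
```python
from h import *
f=grab_frame('scene'); save(f,'s2.png');c=f['image'][180:300,290:430,::-1];cv2.imwrite('pics/s2z.png',cv2.resize(c,None,fx=5,fy=5,interpolation=cv2.INTER_CUBIC))
```

```text
(no output)
```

View pics/s2z.png

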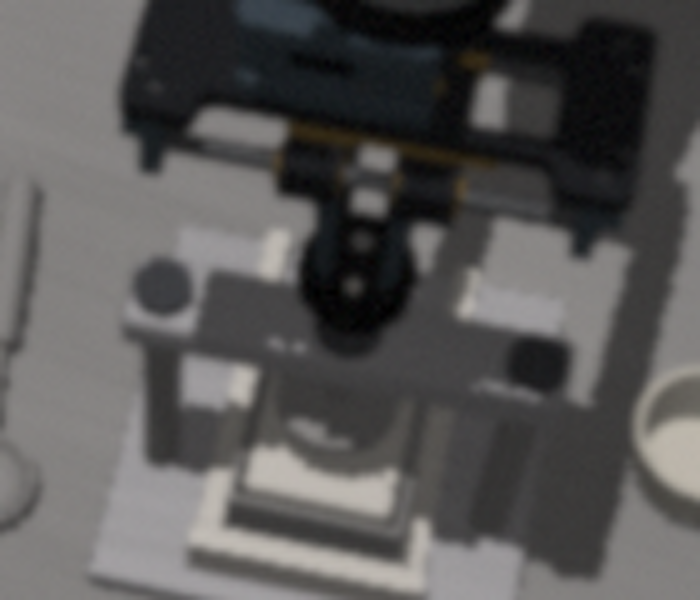

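Run:
```python
import numpy as np
from h import *
for n,st,rot in (('w5',[614.6,81.0,220.7],[179.86,0,100.32]),('w3',[534.5,67,61.2],[180,0,100.33]),('w7',[615.4,80.6,222.6],[179.5,.1,100.3])):
    d=np.load(n+'.npz');P=d['P'];T=R.from_euler('xyz',rot,degrees=True).as_matrix()
    Q=(P-np.array(st))@T
    print(n)
    for v in range(258,300,6):
        print(v,[(u,Q[v,u].round(0).astype(int).tolist()) for u in ({'w5':(205,215,225,232,416,424),'w3':(250,262,270,275,374,380),'w7':(285,293,300,306,345,353)}[n])])
```

```text
w5
258 [(205, [-83, 3, 42]), (215, [-76, 3, 43]), (225, [-50, -18, -20]), (232, [-65, 5, 48]), (416, [67, 5, 48]), (424, [72, 3, 43])]
264 [(205, [-83, 7, 41]), (215, [-52, -18, -29]), (225, [-49, -16, -26]), (232, [-45, -16, -25]), (416, [47, -17, -26]), (424, [50, -18, -30])]
270 [(205, [-87, 15, 50]), (215, [-50, -18, -37]), (225, [-47, -16, -33]), (232, [-45, -13, -26]), (416, [46, -14, -28]), (424, [49, -16, -33])]
276 [(205, [-52, -17, -45]), (215, [-49, -17, -43]), (225, [-45, -15, -39]), (232, [-45, -10, -27]), (416, [46, -11, -28]), (424, [47, -16, -41])]
282 [(205, [-50, -17, -52]), (215, [-47, -16, -48]), (225, [-45, -13, -40]), (232, [-45, -8, -28]), (416, [46, -9, -31]), (424, [46, -14, -43])]
288 [(205, [-48, -17, -57]), (215, [-45, -15, -53]), (225, [-45, -10, -40]), (232, [-45, -4, -28]), (416, [46, -6, -31]), (424, [46, -12, -44])]
294 [(205, [-47, -16, -61]), (215, [-45, -14, -55]), (225, [-45, -7, -41]), (232, [-45, -2, -30]), (416, [46, -3, -32]), (424, [46, -9, -45])]
w3
258 [(250, [-49, 1, 35]), (262, [-43, 4, 44]), (270, [-27, -17, -19]), (275, [-34, 4, 46]), (
[... 1231 characters left out ...]
37]), (293, [-14, -17, -36]), (300, [-11, -17, -34]), (306, [-8, -15, -29]), (345, [11, -16, -32]), (353, [14, -18, -38])]
276 [(285, [-17, -17, -45]), (293, [-13, -17, -45]), (300, [-10, -16, -41]), (306, [-8, -12, -30]), (345, [10, -16, -41]), (353, [14, -17, -45])]
282 [(285, [-16, -17, -51]), (293, [-12, -18, -53]), (300, [-10, -16, -47]), (306, [-8, -9, -31]), (345, [10, -16, -48]), (353, [13, -18, -52])]
288 [(285, [-15, -18, -58]), (293, [-12, -18, -58]), (300, [-9, -16, -55]), (306, [-8, -6, -31]), (345, [10, -16, -54]), (353, [12, -18, -59])]
294 [(285, [-15, -17, -64]), (293, [-11, -18, -65]), (300, [-9, -16, -61]), (306, [-8, -3, -32]), (345, [9, -16, -61]), (353, [12, -16, -61])]
```

Run:
```python
import numpy as np
d=np.load('scene1.npz');P=d['P'];z=P[...,2]
for u0,u1 in ((340,360),(395,412)):
    m=np.zeros(z.shape,bool);m[145:190,u0:u1]=1
    m&=(np.hypot(P[...,0]-543,P[...,1]-71)<90)&(z>230)&(z<500)
    q=P[m];k=np.argsort(q[:,2])[:12];print(len(q),q[k].round(0).tolist())
```

```text
356 [[566.0, 28.0, 318.0], [565.0, 27.0, 321.0], [566.0, 26.0, 321.0], [569.0, 25.0, 321.0], [543.0, 25.0, 321.0], [553.0, 27.0, 321.0], [568.0, 24.0, 322.0], [564.0, 29.0, 323.0], [570.0, 23.0, 323.0], [566.0, 27.0, 325.0], [544.0, 25.0, 325.0], [535.0, 23.0, 326.0]]
429 [[548.0, 119.0, 318.0], [551.0, 124.0, 320.0], [550.0, 121.0, 321.0], [550.0, 123.0, 322.0], [526.0, 115.0, 322.0], [550.0, 125.0, 323.0], [550.0, 127.0, 323.0], [550.0, 121.0, 324.0], [550.0, 123.0, 324.0], [548.0, 122.0, 325.0], [549.0, 126.0, 325.0], [550.0, 120.0, 326.0]]
```

The wrist and scene depth both put the fingertips about 19–20 mm above the reported TCP height, not 19 mm below it. So the real grasp point is about 38 mm behind the reported TCP. That is why the pinch landed on top of the ball and slipped. I'll open up and go 38 mm deeper.

Request:
servo_tool(motion=[0,0,0,0,0,0,100,0,0,0,0,0,0,100,0,0,0,0,0,0,100,0,0,0,0,0,0,100,0,0,0,0,0,0,100,0,0,0,0,0,0,100,0,0,0,0,0,0,100,0,0,0,0,0,0,100], newtons=55)

```text
time_s: 10.35
ee_pos: [613.2, 80.9, 216.0]
ee_rot: [-179.9, -0.0, 100.3]
force: [-0.6, -0.7, -0.0]
gripper_width: 59.3
```

```bash
python3 s.py
```

```text
10.35 [613.2  80.9 216. ] [-179.9   -0.   100.3] F [-0.6 -0.7 -0. ] T [ 0.062  0.038 -0.032] 59.3 q6 -93.9
```

Request:
servo_tool(motion=[0,0,0,0,0,0,100,0,0,0,0,0,0,100,0,0,0,0,0,0,100,0,0,0,0,0,0,100,0,0,-7,0,0,0,100,0,0,-10,0,0,0,100,0,0,-10,0,0,0,100,0,0,-8,0,0,0,100,0,0,-2,0,0,0,100,0,0,0,0,0,0,100])

```text
time_s: 11.18
ee_pos: [612.8, 80.9, 178.3]
ee_rot: [-179.8, -0.0, 100.3]
force: [0.3, -0.3, 1.4]
gripper_width: 90.8
```

```bash
python3 w.py w8; python3 s.py
```

```text
11.1833 [612.8  80.9 178.3] [-1.7985e+02 -1.0000e-02  1.0033e+02] [  6.4  22.9  85.2   0.   72.  -93.9] [ 0.3 -0.3  1.4] [ 0.011 -0.035 -0.056] 90.8
11.23 [613.3  80.9 179.2] [-179.9   -0.   100.3] F [0.7 0.  0.6] T [ 0.026 -0.038  0.001] 91.2 q6 -93.9
```

View pics/w8.png

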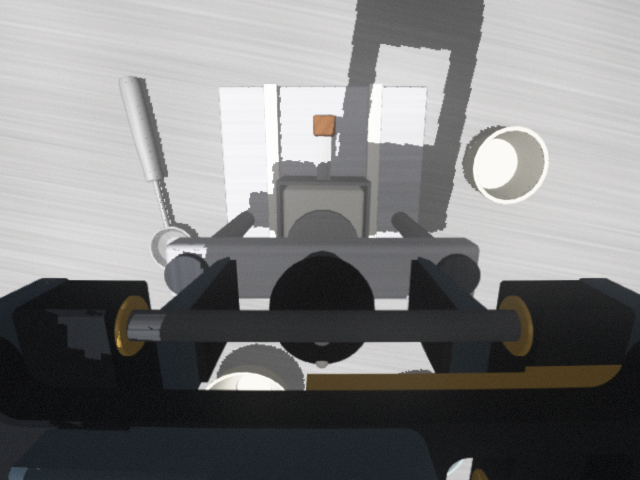

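The ball at (322,305) is now well between the fingers, so I'll close.

Request:
servo_tool(motion=[0,0,0,0,0,0,0,0,0,0,0,0,0,0,0,0,0,0,0,0,0,0,0,0,0,0,0,0,0,0,0,0,0,0,0,0,0,0,0,0,0,0,0,0,0,0,0,0,0,0,0,0,0,0,0,0], newtons=55)

```text
time_s: 11.9
ee_pos: [613.7, 80.3, 179.9]
ee_rot: [180.0, 0.1, 100.3]
force: [0.4, -1.8, -0.1]
gripper_width: 48.2
```

```bash
python3 s.py
```

```text
11.9 [613.7  80.3 179.9] [1.800e+02 1.000e-01 1.003e+02] F [ 0.4 -1.8 -0.1] T [-0.321 -0.005  0.032] 48.2 q6 -93.9
```

Request:
servo_tool(motion=[0,0,0,0,0,-0.05,0,0,0,0,0,0,-0.05,0,0,0,0,0,0,-0.05,0,0,0,0,0,0,-0.05,0,0,0,0,0,0,-0.05,0,0,0,0,0,0,-0.05,0,0,0,0,0,0,-0.05,0,0,0,0,0,0,-0.05,0])

```text
time_s: 12.57
ee_pos: [613.7, 80.3, 179.9]
ee_rot: [180.0, 0.1, 77.3]
force: [0.6, -2.1, 0.7]
gripper_width: 48.4
```

```bash
python3 s.py
```

```text
12.57 [613.7  80.3 179.9] [1.80e+02 1.00e-01 7.73e+01] F [ 0.6 -2.1  0.7] T [-0.339 -0.107  0.293] 48.4 q6 -70.9
```

Request:
servo_tool(motion=[0,0,0,0,0,-0.05,0,0,0,0,0,0,-0.05,0,0,0,0,0,0,-0.05,0,0,0,0,0,0,-0.05,0,0,0,0,0,0,-0.05,0,0,0,0,0,0,-0.05,0,0,0,0,0,0,-0.05,0,0,0,0,0,0,-0.05,0])

```text
time_s: 13.23
ee_pos: [613.7, 80.4, 179.9]
ee_rot: [179.9, 0.0, 54.4]
force: [1.0, -1.9, 0.6]
gripper_width: 48.3
```

```bash
python3 s.py; python3 w.py w9
```

```text
13.23 [613.7  80.4 179.9] [179.9   0.   54.4] F [ 1.  -1.9  0.6] T [-0.359 -0.056  0.265] 48.3 q6 -47.9
13.2333 [613.7  80.4 179.9] [1.7993e+02 2.0000e-02 5.4400e+01] [  6.4  22.8  85.1  -0.1  72.  -47.9] [ 1.  -1.9  0.6] [-0.359 -0.056  0.265] 48.3
```

View pics/w9.png

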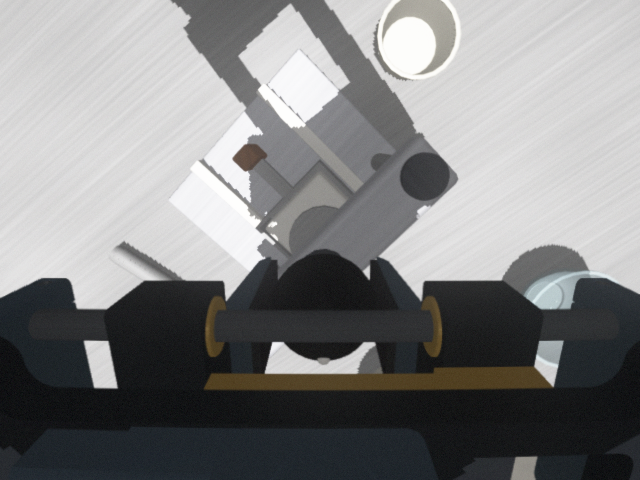

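The plate edge shows at (318,225) in front of the bridge, so I can measure its height by depth.

```bash
cat > plate.py <<'E'
import numpy as np,sys
S=np.array([613.7,80.5]);a=np.radians(10.2);Rm=np.array([[np.cos(a),np.sin(a)],[-np.sin(a),np.cos(a)]])
for n in sys.argv[1:]:
    d=np.load(n+'.npz');P=d['P'];L=(P[...,:2]-S)@Rm.T;z=P[...,2];r=np.hypot(L[...,0],L[...,1])
    m=(r<27)&(L[...,0]<-18.5)&(z>84)&(z<135)
    lid=(L[...,0]<-29)&(L[...,0]>-40)&(abs(L[...,1])<30)&(z>60)&(z<90)
    print(n,'plate top',m.sum(),np.percentile(z[m],[25,50,75]).round(1) if m.sum() else '', 'lid',lid.sum(),np.percentile(z[lid],[25,50,75]).round(1) if lid.sum() else '')
E
python3 plate.py w4 w5 w8 w9
```

```text
w4 plate top 176 [114.6 115.  115.6] lid 544 [77.6 79.4 80.2]
w5 plate top 309 [114.8 115.3 115.8] lid 833 [78.8 79.6 80.3]
w8 plate top 422 [114.7 115.2 115.6] lid 1079 [78.6 79.6 80.2]
w9 plate top 359 [104.5 104.9 105.3] lid 919 [79.2 79.8 80.4]
```

The plate dropped 10.3 mm, which is 0.79 rad, so there is no slip. Lid top is about 79.5 mm, so contact should come near 2.12 rad and 15 N near 2.84 rad.

Request:
servo_tool(motion=[0,0,0,0,0,-0.08,0,0,0,0,0,0,-0.08,0,0,0,0,0,0,-0.08,0,0,0,0,0,0,-0.08,0,0,0,0,0,0,-0.08,0,0,0,0,0,0,-0.08,0,0,0,0,0,0,-0.08,0,0,0,0,0,0,-0.08,0,0,0,0,0,0,-0.08,0,0,0,0,0,0,-0.08,0])

```text
time_s: 14.12
ee_pos: [613.9, 80.5, 179.9]
ee_rot: [179.9, -0.1, 8.5]
force: [1.5, -2.8, 0.3]
gripper_width: 48.3
```

```bash
python3 s.py
```

```text
14.12 [613.9  80.5 179.9] [ 1.799e+02 -1.000e-01  8.500e+00] F [ 1.5 -2.8  0.3] T [-0.414 -0.06   0.339] 48.3 q6 -2.1
```

Request:
servo_tool(motion=[0,0,0,0,0,-0.05,0,0,0,0,0,0,-0.05,0,0,0,0,0,0,-0.05,0,0,0,0,0,0,-0.05,0,0,0,0,0,0,-0.05,0,0,0,0,0,0,-0.05,0,0,0,0,0,0,-0.05,0,0,0,0,0,0,-0.05,0])

```text
time_s: 14.78
ee_pos: [614.0, 80.5, 179.9]
ee_rot: [180.0, -0.1, -14.3]
force: [1.6, -2.4, 0.5]
gripper_width: 48.0
```

```bash
python3 s.py; python3 w.py w10; python3 plate.py w10
```

```text
14.78 [614.   80.5 179.9] [ 1.80e+02 -1.00e-01 -1.43e+01] F [ 1.6 -2.4  0.5] T [-0.426 -0.067  0.261] 48.0 q6 20.8
14.7833 [614.   80.5 179.9] [ 1.7997e+02 -8.0000e-02 -1.4300e+01] [ 6.4 22.8 85.1 -0.1 72.  20.8] [ 1.6 -2.4  0.5] [-0.426 -0.067  0.261] 48.0
w10 plate top 0  lid 0
```

Request:
servo_tool(motion=[0,0,0,0,0,-0.05,0,0,0,0,0,0,-0.05,0])

```text
time_s: 15.0
ee_pos: [614.0, 80.5, 179.9]
ee_rot: [180.0, -0.1, -20.0]
force: [1.7, -3.0, 1.0]
gripper_width: 47.9
```

```bash
python3 s.py
```

```text
15.0 [614.   80.5 179.9] [ 1.8e+02 -1.0e-01 -2.0e+01] F [ 1.7 -3.   1. ] T [-0.443 -0.124  0.296] 47.9 q6 26.4
```

Request:
servo_tool(motion=[0,0,0,0,0,-0.05,0,0,0,0,0,0,-0.05,0,0,0,0,0,0,-0.05,0,0,0,0,0,0,-0.05,0])

```text
time_s: 15.33
ee_pos: [614.1, 80.5, 179.9]
ee_rot: [180.0, -0.1, -31.4]
force: [2.2, -2.6, 0.3]
gripper_width: 48.1
```

```bash
python3 s.py; python3 w.py w11; python3 plate.py w11
```

```text
15.33 [614.1  80.5 179.9] [ 1.80e+02 -1.00e-01 -3.14e+01] F [ 2.2 -2.6  0.3] T [-0.475 -0.075  0.39 ] 48.1 q6 37.9
15.3333 [614.1  80.5 179.9] [ 1.7999e+02 -9.0000e-02 -3.1440e+01] [ 6.4 22.9 85.1 -0.1 72.  37.9] [ 2.2 -2.6  0.3] [-0.475 -0.075  0.39 ] 48.1
w11 plate top 0  lid 0
```

Request:
servo_tool(motion=[0,0,0,0,0,-0.05,0,0,0,0,0,0,-0.05,0,0,0,0,0,0,-0.05,0])

```text
time_s: 15.63
ee_pos: [614.1, 80.5, 179.9]
ee_rot: [-180.0, -0.1, -40.0]
force: [2.5, -2.7, 0.6]
gripper_width: 48.4
```

```bash
python3 s.py
```

```text
15.63 [614.1  80.5 179.9] [-1.8e+02 -1.0e-01 -4.0e+01] F [ 2.5 -2.7  0.6] T [-0.519 -0.14   0.422] 48.4 q6 46.5
```

Request:
servo_tool(motion=[0,0,0,0,0,-0.05,0,0,0,0,0,0,-0.05,0,0,0,0,0,0,-0.05,0])

```text
time_s: 15.88
ee_pos: [614.1, 80.4, 179.9]
ee_rot: [-180.0, -0.1, -48.6]
force: [2.0, -3.0, 0.4]
gripper_width: 48.4
```

```bash
python3 s.py
python3 - <<'E'
from h import *
f=grab_frame('scene'); save(f,'s3.png');np.savez('scene3.npz',image=f['image'],P=pts(f,np.array(f['extrinsics'])));c=f['image'][180:300,290:430,::-1];cv2.imwrite('pics/s3z.png',cv2.resize(c,None,fx=5,fy=5,interpolation=cv2.INTER_CUBIC))
E
```

```text
15.88 [614.1  80.4 179.9] [-1.80e+02 -1.00e-01 -4.86e+01] F [ 2.  -3.   0.4] T [-0.516 -0.177  0.454] 48.4 q6 55.0
```

View pics/s3z.png

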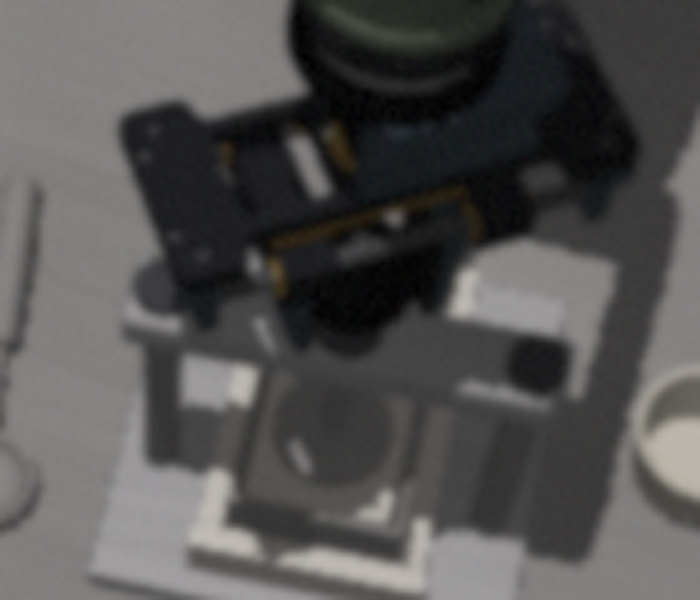

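The plate at (330,430) in the enlarged view is down on the lid and the mould sits against the stop. I'll measure both heights.

```bash
cat > pl2.py <<'E'
import numpy as np,sys
S=np.array([613.7,80.5]);a=np.radians(10.2);Rm=np.array([[np.cos(a),np.sin(a)],[-np.sin(a),np.cos(a)]])
for n in sys.argv[1:]:
    d=np.load(n+'.npz');P=d['P'];L=(P[...,:2]-S)@Rm.T;z=P[...,2];r=np.hypot(L[...,0],L[...,1])
    p=lambda m:(int(m.sum()),np.percentile(z[m],[25,50,75]).round(1) if m.sum() else '')
    print(n,'plate top',p((r<25)&(L[...,0]>8)&(z>60)&(z<125)),'lid',p((L[...,0]>29.5)&(L[...,0]<36)&(abs(L[...,1])<30)&(z>58)&(z<90)),
     'back stop top',p((L[...,0]>46)&(L[...,0]<55)&(abs(L[...,1])<40)&(z>25)&(z<60)),'bridge',p((abs(L[...,0])<17)&(abs(L[...,1])<95)&(z>165)&(z<180)))
E
python3 pl2.py scene1 scene3
```

```text
scene1 plate top (189, array([ 80.9, 114.3, 115.9])) lid (78, array([78.9, 80.5, 81.4])) back stop top (131, array([44.2, 45.5, 46.4])) bridge (1114, array([171.5, 172.8, 174.6]))
scene3 plate top (103, array([80.6, 81.6, 82.9])) lid (73, array([72.5, 73.5, 74.8])) back stop top (127, array([44.3, 45.3, 46.3])) bridge (875, array([171.2, 172.6, 174.4]))
```

Request:
servo_tool(motion=[0,0,0,0,0,-0.05,0,0,0,0,0,0,-0.05,0,0,0,0,0,0,-0.05,0])

```text
time_s: 16.18
ee_pos: [614.1, 80.4, 179.9]
ee_rot: [-180.0, -0.1, -57.1]
force: [2.1, -3.1, 0.5]
gripper_width: 48.4
```

```bash
python3 s.py
```

```text
16.18 [614.1  80.4 179.9] [-1.80e+02 -1.00e-01 -5.71e+01] F [ 2.1 -3.1  0.5] T [-0.519 -0.177  0.534] 48.4 q6 63.6
```

Request:
servo_tool(motion=[0,0,0,0,0,-0.03,0,0,0,0,0,0,-0.03,0])

```text
time_s: 16.35
ee_pos: [614.2, 80.4, 179.9]
ee_rot: [-180.0, -0.1, -60.5]
force: [2.4, -2.8, -0.2]
gripper_width: 48.5
```

```bash
python3 s.py
python3 - <<'E'
from h import *
f=grab_frame('scene');np.savez('scene4.npz',image=f['image'],P=pts(f,np.array(f['extrinsics'])))
E
python3 pl2.py scene4; python3 s.py
```

```text
16.35 [614.2  80.4 179.9] [-1.80e+02 -1.00e-01 -6.05e+01] F [ 2.4 -2.8 -0.2] T [-0.515 -0.23   0.43 ] 48.5 q6 67.0
scene4 plate top (104, array([78. , 79.1, 80. ])) lid (77, array([70. , 71.1, 72.1])) back stop top (132, array([44.2, 45.3, 46.5])) bridge (979, array([171.5, 172.7, 174.2]))
16.4 [614.2  80.4 179.9] [-1.80e+02 -1.00e-01 -6.06e+01] F [ 3.1 -3.4  1.5] T [-0.574 -0.258  0.306] 48.7 q6 67.1
```

The lid is now about 9.1 mm down, roughly 14.5 N, and the knob angle of 2.81 rad agrees. Releasing.

Request:
servo_tool(motion=[0,0,0,0,0,0,100,0,0,0,0,0,0,100,0,0,0,0,0,0,100,0,0,0,0,0,0,100,0,0,0,0,0,0,100,0,0,0,0,0,0,100,0,0,0,0,0,0,100,0,0,0,0,0,0,100,0,0,0,0,0,0,100,0,0,0,0,0,0,100])

```text
time_s: 17.23
ee_pos: [613.5, 80.9, 179.8]
ee_rot: [180.0, -0.0, -60.7]
force: [0.6, 0.2, -0.3]
gripper_width: 91.2
```

Request:
servo_tool(motion=[0,0,10,0,0,0,100,0,0,20,0,0,0,100,0,0,25,0,0,0,100,0,0,25,0,0,0,100,0,0,25,0,0,0,100,-20,0,10,0,0,0,100,-30,0,0,0,0,0,100,-30,0,0,0,0,0,100,-20,0,0,0,0,0,100,0,0,0,0,0,0,100])

```text
time_s: 18.07
ee_pos: [510.0, 80.9, 296.7]
ee_rot: [-180.0, 0.0, -60.6]
force: [-0.6, -0.9, 0.2]
gripper_width: 91.0
```

```bash
python3 s.py
python3 - <<'E'
from h import *
f=grab_frame('scene');save(f,'s5.png');np.savez('scene5.npz',image=f['image'],P=pts(f,np.array(f['extrinsics'])))
d=np.load('scene0.npz');A=d['image'].astype(int);B=f['image'].astype(int)
P1=np.load('scene5.npz')['P'];P0=d['P']
for n,(u0,u1,v0,v1),t in (('ramekin',(410,450,248,290),8),('spoon',(272,302,210,290),2.5),('bottle',(500,575,240,310),15),('jar',(160,195,168,208),15)):
    for P in (P0,P1):
        q=P[v0:v1,u0:u1].reshape(-1,3);q=q[q[:,2]>t];print(n,len(q),q.mean(0).round(1))
E
python3 pl2.py scene5; python3 w.py w12
```

```text
18.07 [510.   80.9 296.7] [-180.     0.   -60.6] F [-0.6 -0.9  0.2] T [-0.055  0.147  0.011] 91.0 q6 68.4
ramekin 518 [530.2 242.5  46. ]
ramekin 524 [529.4 242.6  43.7]
spoon 875 [617.9 -93.8  23.4]
spoon 847 [615.3 -96.4  17.2]
bottle 2177 [506.1 457.9 131.9]
bottle 2152 [506.7 457.5 132. ]
jar 687 [ 580.9 -429.7   71.2]
jar 686 [ 579.6 -431.5   68.5]
scene5 plate top (107, array([77.7, 79.3, 80.3])) lid (70, array([69.6, 70.9, 72.3])) back stop top (130, array([44.3, 45.3, 46.5])) bridge (1106, array([171.5, 172.8, 174.5]))
18.1167 [512.3  81.  296.5] [-1.7987e+02 -5.0000e-02 -6.0650e+01] [ 7.7 10.3 86.2 -0.  83.3 68.4] [ 1.3 -0.3 -0.7] [-0.096  0.064  0.021] 91.1
```

View pics/s5.png

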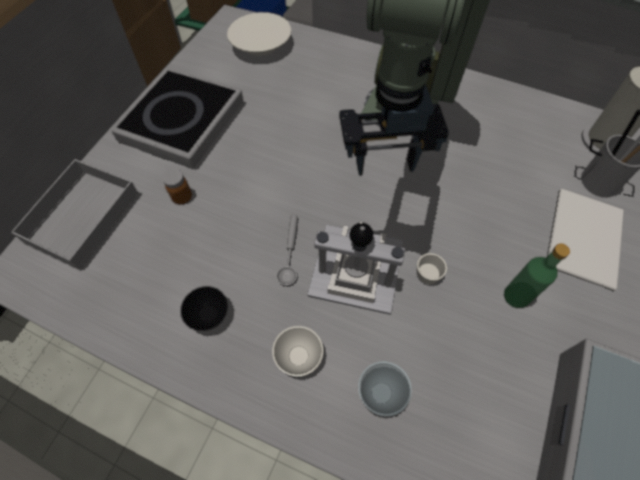

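```bash
python3 - <<'E'
import numpy as np
S=np.array([613.7,80.5]);a=np.radians(10.2);Rm=np.array([[np.cos(a),np.sin(a)],[-np.sin(a),np.cos(a)]])
for n in('scene1','scene5'):
    P=np.load(n+'.npz')['P'];L=(P[...,:2]-S)@Rm.T;z=P[...,2]
    w=(abs(L[...,1])<35)&(L[...,0]>30)&(L[...,0]<60)
    m=w&(z>50)&(z<72);s=w&(z>41)&(z<49)
    print(n,'back wall x',m.sum(),np.percentile(L[m][:,0],[25,50,75]).round(1),'stop top x',np.percentile(L[s][:,0],[3,50,97]).round(1))
E
python3 -c "
from workcell import env;print(env.job_done())"
```

```text
scene1 back wall x 138 [43.3 43.9 44.5] stop top x [43.2 50.6 57.2]
scene5 back wall x 199 [36.2 43.4 44.4] stop top x [43.7 50.6 57.2]
the job is handed in; nothing more can be done
None
```

The mould is fully home against the back stop and clamped at about 14.5 N. I've handed the job in, with the gripper open and clear of everything, at about 18 s of the 72 s allowed.

- **Mould:** I pushed it in by its handle until the wrist force rose to about 18 N with no further movement. The last check puts its back wall at about x = 43.5–44 mm. The stop face measures 43.5–44 mm in the same picture (nominal 45), so the two meet.
- **Failed first grip:** My first grip on the knob slipped off the top of the ball without turning it. Depth images showed the real fingertips about 38 mm further back than the tool description says. I went that much deeper and the second grip held.
- **Clamping:** I turned the knob 2.81 rad clockwise. The lid dropped about 9 mm, and the plate and lid heights did not change after I let go. The 14.5 N comes from the knob angle and from the measured lid drop, which agree.
- **Torque check:** The wrist torque was too noisy to confirm the force. While turning it pointed to roughly 3 N more than the other two, which would make it about 17.5 N.
- **Bystanders:** In the before and after pictures the ramekin, bottle and jar are in the same place to within about 2 mm. The spoon's depth average moved 3–4 mm, mostly because the crop took in other points. In the picture it looks unmoved, and the arm never came near it.

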